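Reference and film reading on a sliding reflectance stage

TASK

Lift the clear dust cover off the chip holder and stand it flat in the empty blue-grey tray. Then push the sliding stage about, with the fingertips in the finger well at its front, for two readings under the fixed probe: first bring the middle of the white reference disc straight below the tip and hold it there for about two seconds, then bring the middle of the violet chip straight below the tip and leave it there. Keep the fingers off the chip holder, let nothing knock against the probe, and leave the vial, the orange box and the tweezers where they are.

Things in the scene. Friction and masses are not known exactly. Their poses are not given: they have to be found in the camera images.
- station: Fixed stage base: black plate 290 x 180 mm, top 14 mm above the desk, with two steel rails. Origin on the desk, 10 mm behind the plate's middle; x runs along the rails, away from the robot towards the probe's post (up to 0.25 rad off world x), y to the left, z up. Post and arm of the probe rise at the back to 108 mm.
- stage_x (a joint): Lower slide, runs along the station's +x (away from the robot), 0 to 0.125 m; 0 is the loading position at the front. It carries the upper slide. It stays where it is left; about 2 N moves it.
- stage_y (a joint): Upper slide, runs along the station's +y (left), -0.040 to 0.040 m; 0 is the middle. It carries the table, the finger well and the chip holder. It stays where it is left; about 1.5 N moves it.
- finger_well (a point): Centre of the floor of the finger well, a pocket in the aluminium block at the front of the upper slide, 86 mm in front of the holder's centre. Inside 44 mm along the station's x by 60 mm along its y, 13.5 mm deep (floor 32.5, rim 46 mm above the desk); block 76 x 106 mm outside. Fingertips lowered into it push the stage any way along both slides. Axes as the station's.
- holder: Black round chip holder, 94 mm across, 10 mm thick, on the upper slide (top 46 mm above the desk); origin at the centre of its underside, z up. Flush in its top, 22 mm from the centre: a white reference disc, across from it a square violet chip, between them a green and an amber chip. Clamped at any angle, it turns only if forced.
- reference_disc (a point): Middle of the white reference disc, 15 mm across, in the holder's top face.
- violet_chip (a point): Middle of the violet film chip, 14 mm square, in the holder's top face, 44 mm from the reference disc across the holder's centre.
- probe: Fixed reflectance probe on a post and arm at the back of the station: a steel pen-shaped head with a blue ring that points straight down. Origin is the station's origin.
- probe_tip (a point): Lower end of the probe's pointed nose, 60 mm behind the station's origin and 4 mm above the top of the holder; it never moves.
- cover: Loose clear round dust cover standing on the chip holder over the chips: 72 mm across, 16 mm high, open below, wall 2.5 mm, 90 g, with a black knob on top. Origin at the centre of its lower rim, z up. With it on, the stage does not pass under the probe.
- cover_knob (a point): Centre of the cover's black knob, 20 mm across, from 19 to 39 mm above the cover's lower rim (the point is 29 mm above it).
- tray: Fixed blue-grey tool tray, empty, 135 mm (its x) by 215 mm (its y) outside and 16 mm high with a floor about 2 mm thick; origin at the centre of its underside, z up.
- vial: Bystander: brown glass vial with a black cap, 22 mm across, 49 mm high, standing on the desk to the left of the station; origin at its foot.
- probe_tips_box: Bystander: closed box with an orange lid, 68 x 68 x 20 mm, on the desk to the left of the station; origin at its foot.
- tweezers: Bystander: black tweezers, 128 mm long, on the desk to the left of the station; origin at their underside.
Mind the look-alikes: they are no part of the job. There is more than one size of the cover; the one meant has the size given above.

How it is judged:
By the outcome, as a careful person would: the job done as asked, in the order asked, and still so for the second after the job is handed in, with the robot touching nothing.
It also fails if it takes over 72 s, if anything falls off the work surface, if the arm or the gripper's body presses on something with over 40 N, if the wrist force passes 120 N, or if a joint passes its speed limit or range.

ROBOT

A 7-joint arm with a two-finger parallel gripper is mounted at the origin on a cart in front of the work surface, level with it; the furniture and walls round the work are solid. World frame = base frame: x ahead of the robot, y to its left, z up, the work surface at z = 0. Lengths are in m, angles in rad, forces in N, time in s.
With the tool pointing down it reaches from about 0.425 to 0.925 m from the base axis. Payload 6.8 kg.
Tool frame: the origin (TCP) lies on the front face of the gripper's body, between the roots of the fingers; the fingertips stand 73 mm ahead of it and the grasp point (between the pads) lies 54 mm ahead of it (env.nose_length is the distance from the TCP to the fingertips, in m); z points along the fingers, y is the line along which they close (so a half turn about z gives the same grasp; the last joint's range is limited). The gripper opens to 85 mm and grips with 20 to 120 N. Pads are 22 mm wide; open, the fingers measure 114 mm over their backs; the gripper's body (76 mm by 85 mm) begins 54 mm behind the grasp point. The pads swing forward as they close: fully open they stand 13 mm farther back than shut.
Start: joints at [1.031, 0.477, 0.022, 1.555, -0.011, 1.109, -0.083], TCP at [0.283, -0.613, 0.304] pointing down, gripper open.
Joint ranges: [-2.96, 2.96], [-0.34, 2.1], [-1.41, 1.46], [0.24, 2.44], [-1.37, 4.51], [0.17, 1.92], [-2.96, 2.96]. Speed limits (rad/s): [2.39, 2.39, 3.14, 3.14, 3.14, 3.14, 3.14].

INTERFACE

Orientations are given as a unit quaternion [w, x, y, z].
In Python, from cell import env, kin, camera, calibration, job gives the robot as it stands. The module is installed in compiled form; this text tells all that it offers. Calls block until the motion is done:
- env.reach(position, orientation): joint-space move of the TCP to a pose.
- env.movel(position, velocity=0.15, rot=None, stop_force=None): straight line of the TCP; rot=None keeps the orientation; velocity is the mean speed in m/s. With stop_force (N) it stops when the force on the tool has changed by that much, and returns True; else False.
- env.goto_joints(angles): joint-space move.
- env.grip(opening, f_grip=None): finger opening in m; f_grip is the grip in N (None keeps the last); returns when the fingers have stopped.
- env.dwell(seconds).
- kin.inverse_kinematics(position, orientation): joint angles nearest the present ones, or None.
- env.get_state(): the state.
- camera(name): name is "scene" or "side" or "wrist"; returns (picture, depth): 480x640x3 uint8, blue, green, red; 480x640 float32, m along the optical axis (not along the pixel's ray), 0 where there is no reading.
- calibration(name): a dict with "fx", "fy", "cx", "cy" (pixels), "rvec" (rotation vector, rad) and "tvec" (3), from world to camera coordinates, as OpenCV has them. Camera axes: x right, y down, z forward; pixel columns grow to the right and rows downward; lengths in m; the calibration is good to about 2 mm. A picture is of the moment at which its call begins: read the wrist's pose just before it. calibration takes no time and is no camera call; for the wrist camera it gives the pose at the moment of the call.
A pose or a line that the arm cannot do raises env.PlanningError and nothing moves.
- job.job_done(): hands the job in; it is judged then, once.
The state is a dict: "time": time; "qpos": joint angles; "joint_velocities": joint speeds; "joint_torque": joint torques, N m; "tcp_pos": TCP position; "orientation": TCP orientation; "force": force on the tool from outside, world axes, zero at the start; "torque": the same for the moment, N m; "opening": finger opening in m; "gripper_force": force on a finger pad.
Only numpy, scipy, OpenCV 4.12 (cv2) and the standard library are available. Lean on these libraries where they do the work, as an engineer would, in place of code of your own. Each camera call takes 0.05 s, during which the arm holds its last target. There are 200 camera calls.

## Working session

There is one attempt and no reset: what is moved stays moved. The work goes in short steps, each a Python script; the robot and the scene stay as the last script left them, time stands still between calls to the robot, and variables do not carry over. Pictures are saved under pics/ and viewed, at most 10 in all, crops included, and the job is handed in when it is done.

```bash
mkdir -p pics; cat > h.py <<'E'
import numpy as np, cv2
from cell import env, kin, camera, calibration, job
def snap(n):
    c=calibration(n); im,d=camera(n); return im,d,c
def ray(c,u,v):
    R=cv2.Rodrigues(np.array(c["rvec"],float))[0]; t=np.array(c["tvec"],float).ravel()
    return -R.T@t, R.T@np.array([(u-c["cx"])/c["fx"],(v-c["cy"])/c["fy"],1.])
def onplane(c,u,v,z):
    o,d=ray(c,u,v); return o+d*(z-o[2])/d[2]
def bydepth(c,u,v,dep):
    o,d=ray(c,u,v); return o+d*dep
def proj(c,p):
    return cv2.projectPoints(np.array(p,float).reshape(-1,1,3),np.array(c["rvec"],float),np.array(c["tvec"],float),np.array([[c["fx"],0,c["cx"]],[0,c["fy"],c["cy"]],[0,0,1]],float),None)[0].reshape(-1,2)
E
python3 - <<'E'
from h import *
for n in("scene","side"):
    im,d,c=snap(n); cv2.imwrite(f"pics/{n}0.png",im); np.save(f"{n}0.npy",d); print(n,ray(c,320,240),c)
s=env.get_state(); print(s["time"],s["orientation"],s["opening"])
E
```

```text
scene (array([ 0.22600773, -0.53849557,  0.98216222]), array([ 0.31545724,  0.48907416, -0.81340202])) {'fx': 550.5372366115123, 'fy': 550.5372366115123, 'cx': 313.35782348473583, 'cy': 247.46969522864393, 'rvec': array([ 2.44073313, -0.72746755,  0.20670754]), 'tvec': array([-0.46662424,  0.29459291,  1.00058804])}
side (array([ 0.4857118 , -0.69659288,  0.60117646]), array([ 0.04842102,  0.81140799, -0.58262762])) {'fx': 443.87409980619987, 'fy': 443.87409980619987, 'cx': 322.21928687435695, 'cy': 245.56995611031428, 'rvec': array([ 2.20326991, -0.09819168,  0.02324921]), 'tvec': array([-0.5278892 ,  0.1034159 ,  0.89062274])}
0.1 [-7.92178044e-04  9.76778955e-01  2.14247956e-01 -2.42239436e-04] 0.08531142022314049
```

View pics/scene0.png

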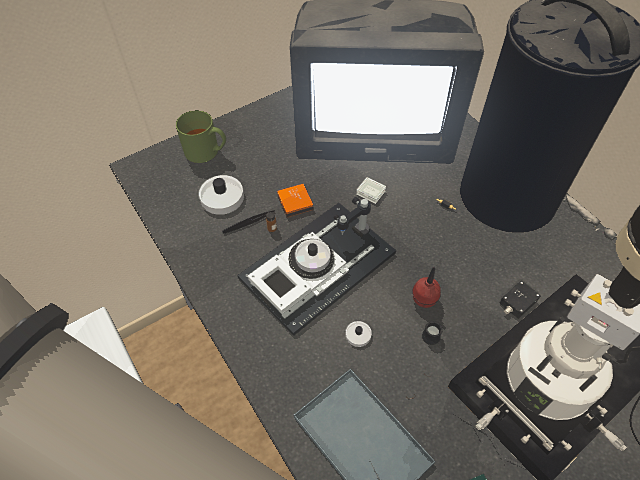

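View pics/side0.png

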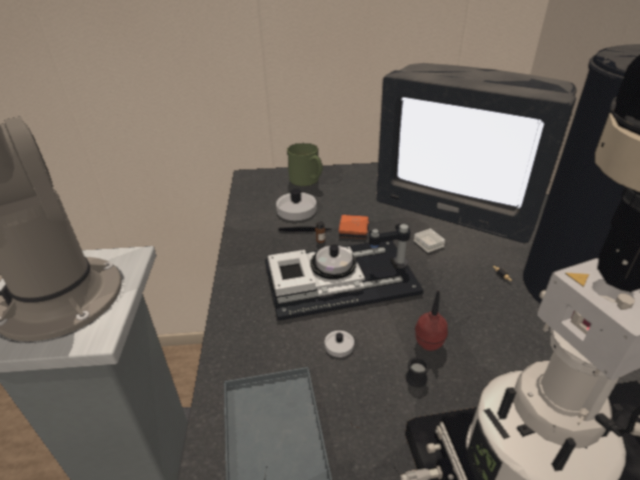

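Scene view: the station has plate corners at about (239,276), (294,329), (395,254) and (338,206). The covered holder's knob is at (313,246), the probe near (345,220), and the tray has corners at (295,415), (350,372) and (433,462). The vial, box and tweezers are behind-left. The lids at (221,195) and (358,333) are look-alikes.

```bash
python3 - <<'E'
from h import *
c=calibration("scene"); im=cv2.imread("pics/scene0.png"); d=np.load("scene0.npy")
P=[onplane(c,u,v,.014) for u,v in [(239,276),(294,329),(395,254),(338,206)]]
for i in range(4): e=P[(i+1)%4]-P[i]; print("plate",P[i].round(3),np.linalg.norm(e).round(3),np.arctan2(e[1],e[0]).round(3))
print("mid",np.mean(P,0))
for u,v in [(295,415),(350,372),(433,462)]: print("tray",onplane(c,u,v,.016).round(3))
k=onplane(c,313,246,.085);print("knob",k, bydepth(c,313,246,d[246,313]))
cs=calibration("side")
for u,v in [(225,377),(308,370),(328,478),(279,315)]: print("side tray",onplane(cs,u,v,.016).round(3))
print("vial",onplane(c,271,213,.049),"box",onplane(c,295,198,.02))
big=lambda im,a: cv2.resize(im[a[0]:a[1],a[2]:a[3]],None,fx=4,fy=4,interpolation=cv2.INTER_CUBIC)
cv2.imwrite("pics/crop1.png",big(im,(190,335,230,405)))
E
```

```text
plate [0.411 0.06  0.014] 0.169 -1.384
plate [ 0.443 -0.106  0.014] 0.273 0.116
plate [ 0.714 -0.075  0.014] 0.177 1.722
plate [0.687 0.1   0.014] 0.279 -2.997
mid [ 0.56372147 -0.00525404  0.014     ]
tray [ 0.355 -0.251  0.016]
tray [ 0.482 -0.238  0.016]
tray [ 0.507 -0.445  0.016]
knob [ 0.55429409 -0.00362492  0.085     ] [ 0.55383558 -0.00437195  0.08625303]
side tray [ 0.355 -0.239  0.016]
side tray [ 0.488 -0.238  0.016]
side tray [ 0.505 -0.412  0.016]
side tray [ 0.441 -0.11   0.016]
vial [0.53904141 0.14113167 0.049     ] box [0.61624653 0.16949162 0.02      ]
```

View pics/crop1.png

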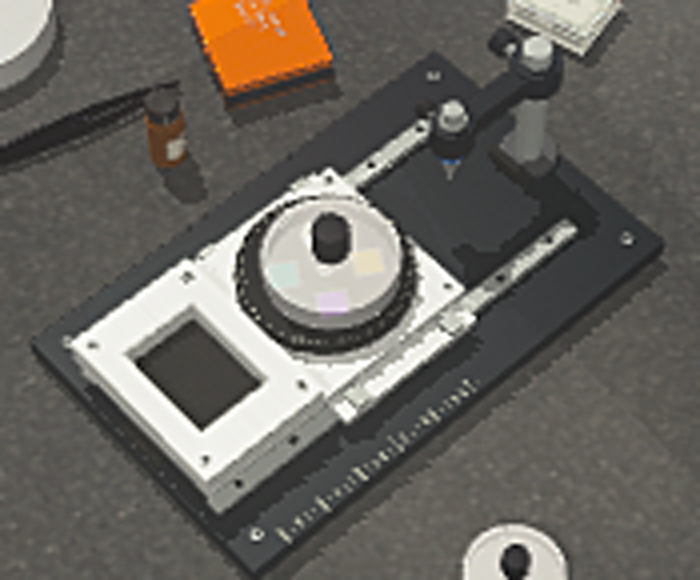

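Crop: the holder carries the clear cover. Green is left, violet is front-right and amber is right, so the white disc sits behind the knob at the back-left. The finger well is at crop (198,370), the knob top at (330,225) and the probe nose at (450,175). Next, a wrist view from above.

```bash
cat >> h.py <<'E'
def qd(psi): return [0,np.cos(psi/2),np.sin(psi/2),0]
E
python3 - <<'E'
from h import *
env.reach([.53,-.005,.40],qd(.13))
s=env.get_state(); print(s["time"],s["tcp_pos"],s["orientation"])
im,d,c=snap("wrist"); cv2.imwrite("pics/w1.png",im); np.save("w1.npy",d)
import pickle; pickle.dump(c,open("w1.pkl","wb")); print(ray(c,320,240))
E
```

```text
2.4583 [ 0.53011364 -0.00606599  0.39981708] [ 1.16563619e-04  9.97940942e-01  6.41392706e-02 -1.32351691e-04]
(array([0.59570778, 0.00352906, 0.47030537]), array([-0.24487245, -0.02358704, -0.96940889]))
```

View pics/w1.png

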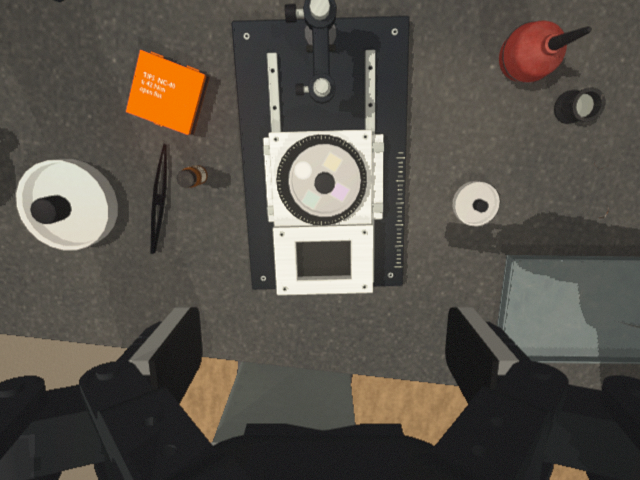

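Wrist view: the plate corners are about (233,22), (409,17), (403,285) and (253,289). The holder is centred near (323,179), the white disc at (303,170) and violet at (341,189). The well is at (323,259), the probe head top at (320,88), and the tray's left side is at x≈505.

```bash
python3 - <<'E'
from h import *
import pickle; c=pickle.load(open("w1.pkl","rb")); im=cv2.imread("pics/w1.png"); d=np.load("w1.npy")
g=cv2.cvtColor(im,6); hsv=cv2.cvtColor(im,40)
def poly(mask,box,z,name):
    m=np.zeros_like(mask); x0,x1,y0,y1=box; m[y0:y1,x0:x1]=mask[y0:y1,x0:x1]
    cs,_=cv2.findContours(m,0,1); k=max(cs,key=cv2.contourArea)
    pts=np.array([onplane(c,u,v,z)[:2] for u,v in k[:,0]],np.float32)
    r=cv2.minAreaRect(pts); print(name,np.round(r[0],4),np.round(r[1],4),round(r[2],2),cv2.contourArea(k)); return pts
# plate: dark & bluish region
b,gr,r=[im[...,i].astype(int) for i in range(3)]
for u,v in((240,100),(215,100),(320,20),(390,200)): print(im[v,u],d[v,u])
poly(((g>120)*255).astype(np.uint8),(268,380,228,300),.046,"block")
poly(((g<90)*255).astype(np.uint8),(290,358,236,284),.0445,"well")
p=poly(((g<90)*255).astype(np.uint8),(273,371,132,226),.046,"holder"); print("circ",cv2.minEnclosingCircle(p))
C=np.array([onplane(c,u,v,.014)[:2] for u,v in((233,22),(409,17),(403,285),(253,289))])
S=np.array([onplane(c,u,v,.014)[:2] for u,v in((246,36),(395,31),(391,275),(263,278))])
for n,Q in(("corners",C),("screws",S)):
    print(n,Q.round(4).tolist(),"mid",Q.mean(0).round(4),[np.linalg.norm(Q[i]-Q[i-1]).round(4) for i in range(4)],"ang",np.arctan2(*((Q[0]+Q[1]-Q[2]-Q[3])[::-1])).round(4))
print("knob",onplane(c,325,183,.085),bydepth(c,325,183,d[183,325]))
print("headtop",bydepth(c,320,88,d[88,320]),"post",bydepth(c,320,8,d[8,320]))
for n,(u,v) in dict(disc=(303,170),violet=(341,189),well=(323,259)).items(): print(n,onplane(c,u,v,.046 if n!="well" else .0325).round(4),bydepth(c,u,v,d[v,u]).round(4))
print("small tray",onplane(c,508,256,.016),onplane(c,503,362,.016),onplane(c,639,258,.016))
E
```

```text
[58 60 62] 0.430819
[64 75 82] 0.44464532
[63 65 64] 0.33608016
[57 58 60] 0.45848277
block [ 0.4655 -0.0136] [0.0766 0.1077] 8.85 6445.5
well [ 0.4677 -0.0126] [0.0387 0.0572] 8.84 1705.5
holder [5.512e-01 1.000e-04] [0.0911 0.0912] 7.33 6102.5
circ ((0.5511514544487, -0.00022506111417897046), 0.046390432864427567)
corners [[0.6943, 0.1079], [0.7214, -0.0673], [0.4383, -0.1123], [0.4105, 0.064]] mid [ 0.5661 -0.0019] [np.float64(0.2872), np.float64(0.1774), np.float64(0.2867), np.float64(0.1785)] ang 0.1555
screws [[0.6832, 0.0939], [0.7071, -0.0556], [0.4488, -0.096], [0.4259, 0.0535]] mid [ 0.5662 -0.0011] [np.float64(0.2605), np.float64(0.1514), np.float64(0.2614), np.float64(0.1513)] ang 0.1557
knob [ 0.55373357 -0.00357763  0.085     ] [ 0.55384903 -0.00355809  0.08605991]
headtop [0.63361149 0.01107107 0.10886927] post [0.69263681 0.01853451 0.10882654]
disc [0.5598 0.0198 0.046 ] [0.5611 0.0192 0.0622]
violet [ 0.5455 -0.0216  0.046 ] [ 0.5475 -0.0206  0.0631]
well [ 0.4638 -0.0132  0.0325] [ 0.4639 -0.0132  0.0331]
small tray [ 0.4897559  -0.22632411  0.016     ] [ 0.35420819 -0.25380733  0.016     ] [ 0.50679483 -0.37794314  0.016     ]
```

```bash
python3 - <<'E'
from h import *
q=qd(.155)
env.reach([.554,-.0036,.20],q)
print(env.get_state()["tcp_pos"])
print(env.movel([.554,-.0036,.139],velocity=.08,stop_force=6))
env.grip(.01,f_grip=30); s=env.get_state(); print(s["time"],s["tcp_pos"],s["opening"],s["gripper_force"],s["force"])
env.movel([.554,-.0036,.22],velocity=.1)
s=env.get_state(); print(s["time"],s["opening"],s["gripper_force"],s["force"])
im,d,c=snap("scene"); cv2.imwrite("pics/s2.png",cv2.resize(im[150:350,200:450],None,fx=3,fy=3))
im,d,c=snap("wrist"); cv2.imwrite("pics/w2.png",im)
E
```

```text
[ 0.55497329 -0.00364245  0.2011848 ]
False
4.8667 [ 0.55406897 -0.00362044  0.13923918] 0.018458487823823408 29.21758532524109 [-0.29548051 -0.81790841  3.12409627]
5.825 0.018676661899572122 29.300485253334045 [ 0.57603501  0.83521956 -1.46170659]
```

View pics/s2.png

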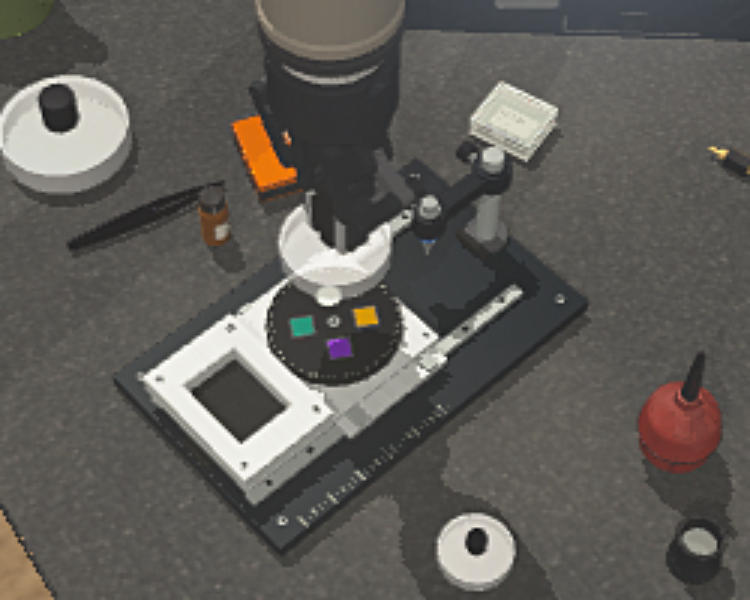

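The cover hangs level in the gripper and the chips are exposed: violet at crop (340,348), disc at (328,296). Carrying the cover to the tray.

```bash
python3 - <<'E'
from h import *
q=qd(.155)
env.movel([.434,-.35,.20],velocity=.25)
print(env.movel([.434,-.35,.103],velocity=.12))
print(env.movel([.434,-.35,.0935],velocity=.02,stop_force=4)); s=env.get_state(); print(s["tcp_pos"],s["force"])
env.grip(.05); env.movel([.434,-.35,.20],velocity=.15)
env.grip(0)
im,d,c=snap("scene"); cv2.imwrite("pics/s3.png",cv2.resize(im[340:480,260:460],None,fx=3,fy=3))
env.reach([.50,-.01,.36],q)
print(env.get_state()["time"],env.get_state()["opening"])
im,d,c=snap("wrist"); cv2.imwrite("pics/w3.png",im); np.save("w3.npy",d)
import pickle; pickle.dump(c,open("w3.pkl","wb"))
hsv=cv2.cvtColor(im,40)
def blob(m,name,z=.046,lo=20):
    cs,_=cv2.findContours(m,0,1)
    for k in cs:
        if cv2.contourArea(k)>lo:
            M=cv2.moments(k);u,v=M["m10"]/M["m00"],M["m01"]/M["m00"];p=onplane(c,u,v,z)
            if np.hypot(p[0]-.551,p[1])<.06: print(name,round(u,1),round(v,1),cv2.contourArea(k),p.round(4),bydepth(c,u,v,d[int(v),int(u)]).round(4))
blob(cv2.inRange(hsv,(125,80,40),(160,255,255)),"violet")
blob(cv2.inRange(hsv,(15,80,80),(32,255,255)),"amber")
blob(cv2.inRange(hsv,(60,80,40),(95,255,255)),"green")
blob(cv2.inRange(hsv,(0,0,150),(180,60,255)),"white")
E
```

```text
False
True
[ 0.43417022 -0.35020525  0.09532457] [-1.71137378  0.14633064  6.1755262 ]
12.2 0.00026964111709892636
violet 340.7 164.1 231.0 [ 0.5427 -0.0203  0.046 ] [ 0.5428 -0.0202  0.0478]
amber 333.1 130.1 257.5 [ 0.5715 -0.0085  0.046 ] [ 0.5715 -0.0085  0.0479]
green 308.1 172.1 205.0 [0.5309 0.0085 0.046 ] [0.5309 0.0085 0.0465]
white 322.2 174.2 23896.5 [ 0.531  -0.0048  0.046 ] [ 0.531  -0.0048  0.0462]
```

View pics/s3.png

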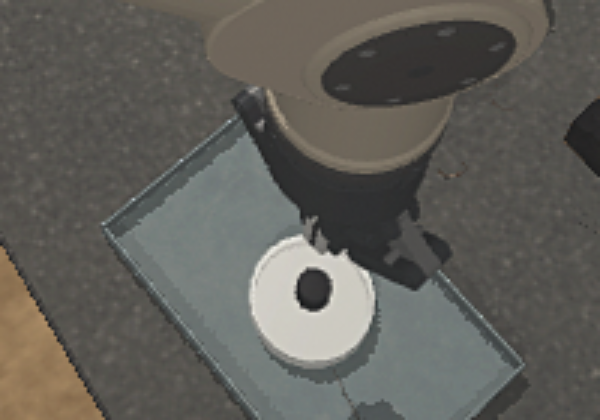

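View pics/w3.png

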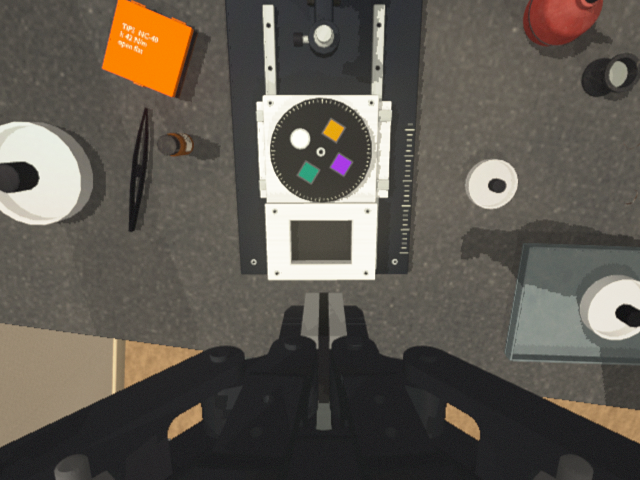

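The cover stands flat in the tray. In the wrist view the disc is at (300,139), violet at (341,164) and the well centre at (322,241). I'll fix the probe axis by triangulating the blue ring, then compare chip positions across the cameras.

```bash
cat >> h.py <<'E'
def cen(m):
    n,l,st,ct=cv2.connectedComponentsWithStats(m)
    if n<2: return None
    i=1+np.argmax(st[1:,4]); return ct[i][0],ct[i][1],st[i,4]
RNG=dict(violet=((125,80,40),(160,255,255)),amber=((15,100,90),(32,255,255)),green=((65,80,40),(95,255,255)))
def chips(n,ctr,rad=40,R=.035):
    """chip centres found near world ctr (holder centre)"""
    im,d,c=snap(n); h=cv2.cvtColor(im,40); o={}
    u,v=proj(c,[ctr[0],ctr[1],.046])[0]
    e=[np.hypot(*(proj(c,[ctr[0]+a,ctr[1]+b,.046])[0]-[u,v])) for a,b in((R,0),(0,R))]
    roi=np.zeros(im.shape[:2],np.uint8); cv2.circle(roi,(int(u),int(v)),int(max(e)),255,-1)
    for k,(a,b) in RNG.items():
        t=cen(cv2.inRange(h,a,b)&roi)
        if t: o[k]=(onplane(c,t[0],t[1],.046)[:2],t[2])
    return o,im,c
E
python3 - <<'E'
from h import *
rays=[]
for n in("scene","side"):
    o,im,c=chips(n,(.551,0)); print(n,{k:(v[0].round(4).tolist(),int(v[1])) for k,v in o.items()})
    h=cv2.cvtColor(im,40); u,v=proj(c,[.634,.010,.06])[0]; u,v=int(u),int(v)
    m=np.zeros_like(h[...,0]); m[v-15:v+16,u-15:u+16]=255
    t=cen(cv2.inRange(h,(100,110,60),(125,255,255))&m); print("ring",t,"exp",u,v,"at z.062",onplane(c,t[0],t[1],.062) if t else None)
    if t: rays.append(ray(c,t[0],t[1]))
    cv2.imwrite(f"pics/{n}4.png",im)
    crop=cv2.resize(im[v-25:v+25,u-25:u+25],(400,400),interpolation=cv2.INTER_NEAREST); cv2.imwrite(f"pics/t_{n}.png",crop); print("crop origin",u-25,v-25)
(o1,d1),(o2,d2)=rays
A=np.stack([d1,-d2],1); s=np.linalg.lstsq(A,o2-o1,rcond=None)[0]; print(o1+s[0]*d1,o2+s[1]*d2)
cv2.imwrite("pics/t_both.png",np.hstack([cv2.imread("pics/t_scene.png"),cv2.imread("pics/t_side.png")]))
E
```

```text
scene {'violet': ([0.5418, -0.0207], 44), 'amber': ([0.5708, -0.0091], 43), 'green': ([0.5301, 0.0081], 41)}
ring (np.float64(342.0), np.float64(230.0), np.int32(3)) exp 341 231 at z.062 [0.63503317 0.01084887 0.062     ]
crop origin 316 206
side {'violet': ([0.5429, -0.0192], 67), 'amber': ([0.572, -0.0074], 47), 'green': ([0.5312, 0.0096], 45)}
ring None exp 372 250 at z.062 None
crop origin 347 225Traceback (most recent call last):
  File "<stdin>", line 11, in <module>
ValueError: not enough values to unpack (expected 2, got 1)
```

```bash
python3 - <<'E'
import cv2,numpy as np
cv2.imwrite("pics/t_both.png",np.hstack([cv2.imread("pics/t_scene.png"),cv2.imread("pics/t_side.png")]))
E
```

```text
(no output)
```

View pics/t_both.png

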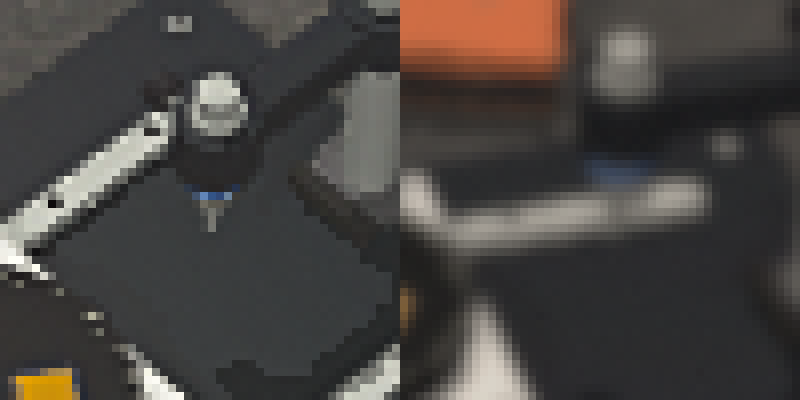

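In the scene crop the nose's lower end is at full-frame (342.0,234.3) and the ring at (342,229.7). In the blurrier side crop the ring is at about (374.3,245.8).

```bash
python3 - <<'E'
from h import *
import pickle
c=calibration("scene"); cs=calibration("side")
print("scene tip",onplane(c,342.0,234.3,.05))
(o1,d1),(o2,d2)=ray(c,342.1,229.8),ray(cs,374.3,245.9)
s=np.linalg.lstsq(np.stack([d1,-d2],1),o2-o1,rcond=None)[0]; print(o1+s[0]*d1,o2+s[1]*d2)
# head top: wrist views
for f,(u,v) in(("w3",(322,36)),("w1",(320,88))):
    w=pickle.load(open(f+".pkl","rb")); d=np.load(f+".npy"); print(bydepth(w,u,v,d[v,u]))
w=pickle.load(open("w3.pkl","rb")); im=cv2.imread("pics/w3.png"); m=np.zeros((480,640),np.uint8); cv2.circle(m,(300,139),15,255,-1)
h=cv2.cvtColor(im,40); t=cen(cv2.inRange(h,(0,0,150),(180,60,255))&m); print("disc",t,onplane(w,t[0],t[1],.046))
E
```

```text
scene tip [0.63399402 0.00877715 0.05      ]
[0.63154828 0.00585521 0.07088125] [0.63591121 0.00680705 0.07339143]
[0.6333889  0.010875   0.10799659]
[0.63361149 0.01107107 0.10886927]
disc (np.float64(299.79754601226995), np.float64(138.2914110429448), np.int32(326)) [0.55982435 0.02024214 0.046     ]
```

```bash
cat >> h.py <<'E'
PSI=.1555; EX=np.array([np.cos(PSI),np.sin(PSI)]); EY=np.array([-EX[1],EX[0]])
W0=np.array([.4662,-.0133]); H0=np.array([.5512,0]); ZP=.1105
TIP=np.array([.6348,.0093]); OFF=dict(scene=np.array([.0008,.0005]),side=np.array([-.0001,-.0013]),wrist=np.zeros(2))
REL=dict(violet=np.array([.5427,-.0203])-H0,amber=np.array([.5715,-.0085])-H0,green=np.array([.5309,.0085])-H0,disc=np.array([.5598,.0202])-H0)
def mv(a,b,v=.08,z=ZP):
    "tool to station offsets a,b from the initial well centre"
    p=W0+a*EX+b*EY; return env.movel([p[0],p[1],z],velocity=v)
def where(guess,names=("scene","side")):
    "holder displacement (station) per camera and chip"
    for n in names:
        g=H0+guess[0]*EX+guess[1]*EY
        o,im,c=chips(n,g); ds=[]
        for k,(p,a) in o.items():
            if a<15: continue
            d=p+OFF[n]-REL[k]-H0; ds.append((k,int(a),round(d@EX*1e3,1),round(d@EY*1e3,1)))
        print(n,ds)
        cv2.imwrite(f"pics/last_{n}.png",im)
def tool():
    s=env.get_state(); d=np.array(s["tcp_pos"][:2])-W0; print("t",round(s["time"],2),"tool",(d@EX*1e3).round(1),(d@EY*1e3).round(1),"z",round(s["tcp_pos"][2],4),"F",np.round(s["force"],1))
print_need=lambda k:print(k,((TIP-H0-REL[k])@EX*1e3).round(1),((TIP-H0-REL[k])@EY*1e3).round(1))
E
python3 - <<'E'
from h import *
print_need("disc"); print_need("violet")
env.reach([W0[0],W0[1],.15],qd(PSI))
print(env.movel([W0[0],W0[1],ZP],velocity=.05,stop_force=6)); tool()
mv(.078,0); tool()
where((.067,0),("scene","side","wrist"))
E
```

```text
disc 72.4 -22.4
violet 95.6 15.0
False
t 14.15 tool 0.1 0.0 z 0.1106 F [-0.1 -0.2  0.7]
t 15.28 tool 78.1 0.3 z 0.1107 F [-0.8  0.4 -0.2]
scene [('violet', 43, np.float64(69.0), np.float64(0.1)), ('amber', 37, np.float64(68.7), np.float64(0.5)), ('green', 28, np.float64(71.2), np.float64(-1.2))]
side [('violet', 61, np.float64(69.0), np.float64(0.0)), ('amber', 36, np.float64(70.2), np.float64(0.6)), ('green', 43, np.float64(68.9), np.float64(0.1))]
wrist [('violet', 2059, np.float64(68.6), np.float64(-0.1)), ('amber', 187, np.float64(62.6), np.float64(-3.6)), ('green', 1907, np.float64(68.6), np.float64(0.1))]
```

```bash
python3 - <<'E'
from h import *
mv(.0818,0,.05); mv(.075,0,.1); mv(.075,-.030); tool()
where((.0724,-.018),("scene","side","wrist"))
E
```

```text
t 16.45 tool 74.8 -30.8 z 0.1104 F [-0.4  0.1  0.7]
scene [('violet', 41, np.float64(71.6), np.float64(-14.7)), ('amber', 39, np.float64(71.6), np.float64(-14.6))]
side [('violet', 64, np.float64(72.3), np.float64(-15.2)), ('amber', 18, np.float64(72.5), np.float64(-16.0)), ('green', 43, np.float64(72.1), np.float64(-14.4))]
wrist [('violet', 2141, np.float64(71.6), np.float64(-14.7)), ('amber', 1959, np.float64(70.3), np.float64(-14.8)), ('green', 1987, np.float64(71.7), np.float64(-14.5))]
```

```bash
python3 - <<'E'
from h import *
mv(.075,-.0377,.05); mv(.0824,-.036,.05); mv(.077,-.034,.1); env.dwell(.2);tool()
where((.0724,-.0224),("scene","side","wrist"))
im=cv2.imread("pics/last_scene.png"); c=calibration("scene"); u,v=map(int,proj(c,[TIP[0],TIP[1],.05])[0]); print(u,v)
a=cv2.resize(im[v-25:v+25,u-25:u+25],(400,400),interpolation=cv2.INTER_CUBIC)
w=cv2.imread("pics/last_side.png"); c=calibration("side"); u,v=map(int,proj(c,[TIP[0],TIP[1],.05])[0]);print(u,v)
cv2.imwrite("pics/disc.png",np.hstack([a,cv2.resize(w[v-25:v+25,u-25:u+25],(400,400),interpolation=cv2.INTER_CUBIC)]))
E
```

```text
t 17.65 tool 77.0 -34.1 z 0.1106 F [-0.  -0.6 -0.4]
scene [('violet', 44, np.float64(73.5), np.float64(-19.2)), ('amber', 39, np.float64(73.6), np.float64(-19.4))]
side [('violet', 65, np.float64(73.6), np.float64(-19.6)), ('amber', 25, np.float64(74.2), np.float64(-21.7)), ('green', 41, np.float64(73.8), np.float64(-19.4))]
wrist [('violet', 2127, np.float64(73.3), np.float64(-19.4)), ('amber', 2054, np.float64(72.2), np.float64(-19.6)), ('green', 1981, np.float64(73.4), np.float64(-19.3))]
342 233
372 254
```

View pics/disc.png

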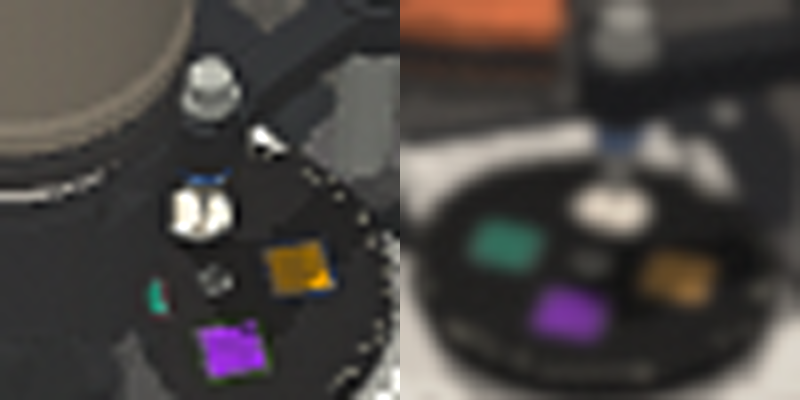

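The disc is nearly under the nose: in the scene crop the nose is at (205,225) and the disc at (202,212). The residual from the chip positions is about −1 mm in x and −3 mm in y, so I'll correct slowly.

```bash
python3 - <<'E'
from h import *
mv(.075,-.0405,.04); tool(); mv(.075,-.033,.1); mv(.0645,-.033,.03); tool()
where((.0724,-.0224),("scene","side","wrist"))
E
```

```text
t 18.12 tool 74.8 -41.1 z 0.1105 F [-0.7  0.7 -0.5]
t 18.87 tool 64.4 -33.1 z 0.1106 F [-0.5 -0.1  0.1]
scene [('violet', 44, np.float64(73.3), np.float64(-22.4)), ('amber', 40, np.float64(73.3), np.float64(-22.4)), ('green', 39, np.float64(73.5), np.float64(-22.7))]
side [('violet', 68, np.float64(73.8), np.float64(-22.5)), ('amber', 33, np.float64(73.9), np.float64(-24.1)), ('green', 43, np.float64(73.6), np.float64(-22.4))]
wrist [('violet', 2284, np.float64(73.3), np.float64(-22.5)), ('amber', 34, np.float64(64.6), np.float64(-24.4)), ('green', 2128, np.float64(73.3), np.float64(-22.4))]
```

```bash
python3 - <<'E'
from h import *
for a in(.0635,.0628,.0622,.0616):
    mv(a,-.033,.02)
    o,_,_=chips("wrist",H0+.0725*EX-.0224*EY); x=np.mean([(o[k][0]-REL[k]-H0)@EX for k in("violet","green")])
    print(a,x.round(4))
    if x<.0727: break
mv(.0665,-.033,.05); tool(); where((.0724,-.0224))
E
```

```text
0.0635 0.0733
0.0628 0.0733
0.0622 0.0733
0.0616 0.0733
t 20.47 tool 67.0 -33.0 z 0.1106 F [0.4 0.6 0.7]
scene [('violet', 44, np.float64(73.3), np.float64(-22.4)), ('amber', 40, np.float64(73.3), np.float64(-22.4)), ('green', 37, np.float64(73.5), np.float64(-23.4))]
side [('violet', 66, np.float64(73.6), np.float64(-22.5)), ('amber', 33, np.float64(73.9), np.float64(-24.1)), ('green', 44, np.float64(73.4), np.float64(-22.5))]
```

Still no contact with the front wall, so I'll continue in small steps.

```bash
python3 - <<'E'
from h import *
mv(.0616,-.033,.04)
for i in range(16):
    a=.061-.0006*i
    mv(a,-.033,.02)
    o,_,_=chips("wrist",H0+.0725*EX-.0224*EY); x=np.mean([(o[k][0]-REL[k]-H0)@EX for k in("violet","green")])
    if x<.0727: break
print(a,x.round(4))
mv(a+.006,-.033,.06); tool(); where((.0724,-.0224))
E
```

```text
0.061 0.0726
t 21.39 tool 67.7 -32.9 z 0.1106 F [ 0.1 -1.  -0.2]
scene [('violet', 43, np.float64(72.5), np.float64(-22.6)), ('amber', 40, np.float64(72.2), np.float64(-22.6)), ('green', 36, np.float64(72.7), np.float64(-23.5))]
side [('violet', 67, np.float64(73.2), np.float64(-22.5)), ('amber', 31, np.float64(73.4), np.float64(-25.0)), ('green', 45, np.float64(72.9), np.float64(-22.6))]
```

```bash
python3 - <<'E'
from h import *
env.dwell(2.5)
mv(.076,-.02,.1); mv(.0955,-.0,.1); mv(.1025,.0,.04); tool(); mv(.095,.0,.1); mv(.095,.029,.06); tool()
where((.0945,.012),("scene","side","wrist"))
E
```

```text
t 25.06 tool 102.9 -0.3 z 0.1106 F [ 0.  -0.8 -0.2]
t 25.94 tool 95.0 29.7 z 0.1105 F [-0.4  0.6 -0.7]
scene [('violet', 40, np.float64(92.4), np.float64(15.3)), ('amber', 31, np.float64(93.7), np.float64(13.5)), ('green', 37, np.float64(92.9), np.float64(15.1))]
side [('violet', 57, np.float64(92.7), np.float64(14.0)), ('amber', 42, np.float64(93.0), np.float64(14.9)), ('green', 42, np.float64(93.1), np.float64(15.3))]
wrist [('violet', 706, np.float64(89.7), np.float64(18.5)), ('amber', 1827, np.float64(90.8), np.float64(14.8)), ('green', 2003, np.float64(92.8), np.float64(15.0))]
```

```bash
python3 - <<'E'
from h import *
mv(.098,.024,.08); mv(.1030,.024,.05)
for i in range(8):
    a=.1036+.0005*i
    mv(a,.024,.02)
    o,_,_=chips("wrist",H0+.095*EX+.015*EY); x=(o["green"][0]-REL["green"]-H0)@EX
    if x>.0953: break
print(a,x.round(4))
mv(a-.007,.022,.06); tool(); where((.0956,.015),("scene","side","wrist"))
im=cv2.imread("pics/last_scene.png"); c=calibration("scene"); u,v=map(int,proj(c,[TIP[0],TIP[1],.05])[0])
a=cv2.resize(im[v-25:v+25,u-25:u+25],(400,400),interpolation=cv2.INTER_CUBIC)
w=cv2.imread("pics/last_side.png"); c=calibration("side"); u,v=map(int,proj(c,[TIP[0],TIP[1],.05])[0])
cv2.imwrite("pics/viol.png",np.hstack([a,cv2.resize(w[v-25:v+25,u-25:u+25],(400,400),interpolation=cv2.INTER_CUBIC)]))
E
```

```text
0.1056 0.0953
t 28.37 tool 98.5 21.6 z 0.1106 F [0. 1. 0.]
scene [('violet', 39, np.float64(95.0), np.float64(15.0)), ('amber', 35, np.float64(96.1), np.float64(14.2)), ('green', 39, np.float64(95.8), np.float64(15.0))]
side [('violet', 53, np.float64(95.8), np.float64(13.6)), ('amber', 42, np.float64(95.8), np.float64(14.7)), ('green', 39, np.float64(96.2), np.float64(15.2))]
wrist [('violet', 110, np.float64(93.1), np.float64(22.4)), ('amber', 1954, np.float64(94.0), np.float64(15.2)), ('green', 1975, np.float64(95.4), np.float64(15.0))]
```

View pics/viol.png

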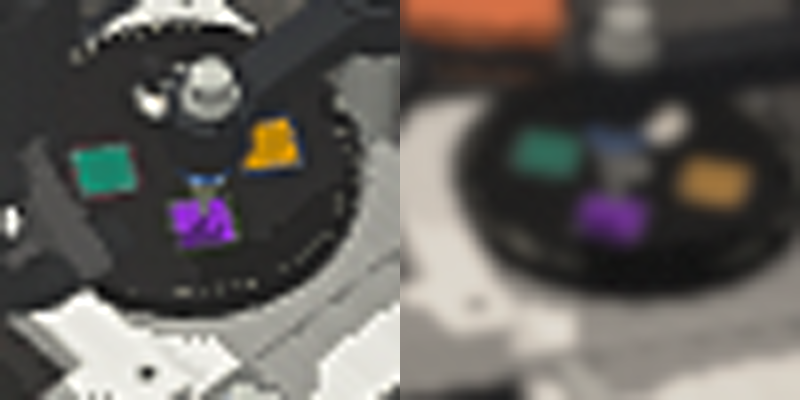

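The violet chip, at (203,223) in the scene crop, is directly under the nose tip, with a residual of about 0.2 mm. Backing straight up clear of the well and handing in.

```bash
python3 - <<'E'
from h import *
mv(.0955,.015,.06); mv(.0955,.015,.1,z=.16); mv(.03,.015,.2,z=.22); env.dwell(.5); tool()
where((.0956,.015))
job.job_done()
E
```

```text
t 30.52 tool 30.1 15.1 z 0.2198 F [-0.2 -0.   0.5]
scene [('violet', 39, np.float64(95.0), np.float64(15.0)), ('amber', 35, np.float64(96.1), np.float64(14.2)), ('green', 39, np.float64(95.8), np.float64(15.0))]
side [('violet', 53, np.float64(95.8), np.float64(13.6)), ('amber', 41, np.float64(95.6), np.float64(14.6)), ('green', 41, np.float64(96.0), np.float64(14.8))]
the job is handed in; nothing more can be done
```

I handed the job in at about 30.5 s: the cover stands flat in the tray, the white disc was held under the probe tip for 2.5 s, and the violet chip now rests under it, both within roughly 1 mm by the cameras.

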